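# Change the craft table's cap trays over from yellow to green

### The arm

A 6-joint arm with a two-finger parallel gripper is mounted at the origin on the work surface. World frame = base frame: x ahead of the robot, y to its left, z up, the work surface at z = 0. Lengths are in m, angles in rad, forces in N, time in s.
With the tool pointing down it reaches from about 0.3 to 0.775 m from the base axis. Payload 14.6 kg.
Tool frame: the origin (TCP) lies at the very end of the fingers, on their centre line; the grasp point (between the pads) lies 19 mm behind it; x points along the fingers, z is the direction in which the jaws open and shut, and the axes are right-handed (so a half turn about x gives the same grasp; the last joint's range is limited). The gripper opens to 94 mm and grips with 3 to 60 N. Pads are 16 mm wide; open, the fingers measure 119 mm over their backs; the gripper's body (75 mm by 177 mm) begins 78 mm behind the grasp point.
Start: joints at [1.099, 0.3, 1.521, -0, 1.321, -0.067], TCP at [0.217, 0.506, 0.205] pointing down, gripper open.
Joint ranges: [-3.03, 3.03], [-0.79, 2.21], [0.23, 2.52], [-1.04, 4.18], [0, 3.07], [-2.55, 2.55]. Speed limits (rad/s): [2.22, 2.22, 2.57, 3.14, 3.14, 3.14].

### API

Orientations are given as [roll, pitch, yaw] about the fixed x, y, z axes, in that order (R = Rz(yaw) Ry(pitch) Rx(roll)).
In Python, from station import ctrl gives the robot as it stands. The module is installed in compiled form; this text tells all that it offers.
- The arm moves only by the tool servo_tool, never from a script. Its argument "motion" is one flat list of numbers, 4 for each row, row after row: the shift along the tool's x, y, z in mm, then the turn about the tool's x in degrees. In form: [dx, dy, dz, roll, dx, dy, dz, roll, ...]. A call has 1 to 20 rows; each row is the pose to reach, as a shift and turn from the pose commanded when the call began, along the tool's axes at that moment; what a row does not reach only later rows make up. A row lasts 1/8 s, in which the tool goes at most 62.5 mm and 10.7 degrees, less where a joint would pass 70% of its speed; a pose out of reach is approached as far as the arm can. A call with a gripper value outside its range is refused whole. "gripper" is the opening, from 0 (shut) to 1 (fully open), set as the call begins (left out, the last holds). The fingers move at their own pace and stop on an object; "force" is the grip in N (left out, the last holds). Time passes only in rows, so rows that repeat a pose let the fingers close. It gives the time, the measured TCP pose, the force and the opening at its end, in the units of the state.
- ctrl.get_obs(): the state, without advancing time (a new reading comes with each control period).
- ctrl.camera(name): name is "scene" or "top"; returns a dict with "color" (384x512x3 uint8, red, green, blue), "z_map" (384x512 float32, m along the optical axis (not along the pixel's ray), 0 where there is no reading), "fx", "fy", "cx", "cy" (pixels), "rvec" (rotation vector, rad) and "tvec" (3), from world to camera coordinates, as OpenCV has them. Camera axes: x right, y down, z forward; pixel columns grow to the right and rows downward; lengths in m; the calibration is good to about 2 mm. A picture is of the moment at which its call begins.
- ctrl.hand_in(): hands the job in, once; it reports no verdict.
The state is a dict: "time_s": time; "qpos": joint angles; "joint_vel": joint speeds; "tau": joint torques, N m; "ee_pos": TCP position; "eef_rot": TCP orientation; "force": force on the tool from outside, world axes, zero at the start; "moment": the same for the moment, N m; "grip_width": finger opening in m.
Only numpy, scipy, OpenCV 4.12 (cv2) and the standard library are available. Lean on these libraries where they do the work, as an engineer would, in place of code of your own. Each camera call takes 0.05 s, during which the arm holds its last target.

### The job

The yellow caps are done with and the green ones come next. Push the yellow tray fully home into its housing, and hook a fingertip behind the green tray's lip and draw that tray all the way out to its stop. Work gently with the fingertips only: pinch and lift nothing, keep the caps in their trays, and leave everything else on the table where it is.

Things in the scene. Friction and masses are not known exactly. Their poses are not given: they have to be found in the camera images.
- green_unit: Fixed low plywood housing of the green tray (coloured green panel on its roof), 180 mm deep (x), 136 mm wide (y), 54 mm high. Origin: centre of its underside, on the table; +x points to its closed back, -x to the open front from which the tray slides (towards the robot, turned by the housing's yaw). Its roof's front edge is at x = -90 mm.
- green_tray (a joint): How far the green plastic tray is out, m: 0 = fully home at its stop, 0.110 = fully out at its stop; home or nearly so at the start. It slides level on rails along its housing's -x, with a steady friction of about 2 N (plus 4 N per m/s) and no spring; it stays where it is left. Tray 112 mm wide, about 0.3 kg, cannot be lifted off its rails.
- green_lip_top (a point): Middle of the top edge of the green tray's upright front lip: 8 mm thick (x), 124 wide (y), from 10 to 48 mm above the table. Axes as the housing's; with the tray home it is 154 mm in front (-x) of the housing's origin. Behind it (+x): an empty finger well 60 mm long, 106 wide, floor 14 mm above the table, never roofed; then a cross wall and the caps. Walls 34 mm above the table.
- yellow_unit: Fixed low plywood housing of the yellow tray (coloured yellow panel on its roof), 180 mm deep (x), 136 mm wide (y), 54 mm high. Origin: centre of its underside, on the table; +x points to its closed back, -x to the open front from which the tray slides (towards the robot, turned by the housing's yaw). Its roof's front edge is at x = -90 mm.
- yellow_tray (a joint): How far the yellow plastic tray is out, m: 0 = fully home at its stop, 0.110 = fully out at its stop; left standing out at the start. It slides level on rails along its housing's -x, with a steady friction of about 2 N (plus 4 N per m/s) and no spring; it stays where it is left. Tray 112 mm wide, about 0.3 kg, cannot be lifted off its rails.
- yellow_lip_top (a point): Middle of the top edge of the yellow tray's upright front lip: 8 mm thick (x), 124 wide (y), from 10 to 48 mm above the table. Axes as the housing's; with the tray home it is 154 mm in front (-x) of the housing's origin. Behind it (+x): an empty finger well 60 mm long, 106 wide, floor 14 mm above the table, never roofed; then a cross wall and the caps. Walls 34 mm above the table.
- green_cap0: Loose green bottle cap lying in the green tray behind the cross wall, 30 mm across, 13 mm high, origin centre of its underside (14 mm above the table); under the roof when the tray is home. It stays in the tray.
- green_cap1: Loose green bottle cap lying in the green tray behind the cross wall, 30 mm across, 13 mm high, origin centre of its underside (14 mm above the table); under the roof when the tray is home. It stays in the tray.
- yellow_cap0: Loose yellow bottle cap lying in the yellow tray behind the cross wall, 30 mm across, 13 mm high, origin centre of its underside (14 mm above the table); under the roof when the tray is home. It stays in the tray.
- yellow_cap1: Loose yellow bottle cap lying in the yellow tray behind the cross wall, 30 mm across, 13 mm high, origin centre of its underside (14 mm above the table); under the roof when the tray is home. It stays in the tray.
- tape_roll: Roll of tan tape, 84 mm across, 22 mm high, lying on the rear of the yellow housing's roof; origin centre of its underside. Leave alone.
- glue_stick: White glue stick, 29 mm across, 85 mm high, standing between the two housings; origin centre of its underside. Leave alone.
- tub: White open tub, 90 mm across, 70 mm high, standing to the left of the trays; origin centre of its underside. Leave alone.
- paint_bottle: Blue paint bottle with an orange cap, 48 mm across, 110 mm high, standing to the right of the trays; origin centre of its underside. Leave alone.

How it is judged:
On the way:
1. The green tray is on its way out (30 to 95 mm) with a finger pulling on its lip (value of joint green_tray between 0.03 and 0.095 m and contact force between the fingers and green_tray above 0.3 N), for 0.05 s.
At the end, for the whole second after the job is handed in: The green tray is out to its stop (100 mm or more of 110), the yellow tray home (7 mm or less left), both at rest with their own caps lying in them behind the cross wall (value of joint green_tray above 0.1 m and value of joint yellow_tray below 0.007 m and velocity of joint green_tray between -0.01 and 0.01 m/s and velocity of joint yellow_tray between -0.01 and 0.01 m/s and x of green_cap0 in the frame of green_lip_top between 0.062 and 0.218 m and height (world z) of green_cap0 between 0.01 and 0.03 m and x of green_cap1 in the frame of green_lip_top between 0.062 and 0.218 m and height (world z) of green_cap1 between 0.01 and 0.03 m and x of yellow_cap0 in the frame of yellow_lip_top between 0.062 and 0.218 m and height (world z) of yellow_cap0 between 0.01 and 0.03 m and x of yellow_cap1 in the frame of yellow_lip_top between 0.062 and 0.218 m and height (world z) of yellow_cap1 between 0.01 and 0.03 m); the robot touches nothing.
It fails at once if The green tray or its lip is pinched, or pushed or pulled harder than 35 N (contact force between any of the fingers, the arm and green_tray above 35 N).
It fails at once if The yellow tray or its lip is pinched, or pushed or pulled harder than 35 N (contact force between any of the fingers, the arm and yellow_tray above 35 N).
It fails at once if A bottle cap is lifted, carried or spilt from its tray (height (world z) of any of green_cap0, green_cap1, yellow_cap0, yellow_cap1 above 0.034 m or height (world z) of any of green_cap0, green_cap1, yellow_cap0, yellow_cap1 below 0.008 m).
It fails at once if The tape roll is shifted or lifted by more than 25 mm, or the glue stick, tub or bottle by more than 25 mm or tipped (distance of any of tape_roll, glue_stick, tub, paint_bottle from where it was at the start of the episode above 0.025 m or angle between any of tape_roll, glue_stick, tub, paint_bottle's own z axis and vertical above 0.4 rad).
It fails at once if A tray is slammed or jerked (faster than 0.5 m/s) (velocity of joint any of green_tray, yellow_tray above 0.5 m/s or velocity of joint any of green_tray, yellow_tray below -0.5 m/s).
It also fails if it takes over 45 s, if anything falls off the work surface, if the arm or the gripper's body presses on something with over 40 N, if the wrist force passes 120 N, or if a joint passes its speed limit or range.

## Working session

There is one attempt and no reset: what is moved stays moved. The work goes in short steps, Python scripts to look and compute and a tool call to move; the robot and the scene stay as the last step left them, time stands still between calls to the robot, and variables do not carry over. Pictures are saved under pics/ and viewed, and the job is handed in when it is done.

Besides the shell and the picture viewer there is one more tool, called after "Request:" as name(argument=value, ...), one argument or row to a line, values as JSON. servo_tool: Moves the arm, as the interface text tells. Its arguments: {"type":"object","properties":{"motion":{"type":"array","items":{"type":"number"}},"gripper":{"type":"number"},"force":{"type":"number"}},"required":["motion"]}

```bash
mkdir -p pics
cat > h.py <<'E'
import numpy as np, cv2
from station import ctrl
def cam(n):
    c=ctrl.camera(n); c['R']=cv2.Rodrigues(np.array(c['rvec'],float))[0]; c['t']=np.array(c['tvec'],float).ravel(); return c
def cloud(c):
    v,u=np.mgrid[0:384,0:512]; z=c['z_map']
    P=np.stack([(u-c['cx'])/c['fx']*z,(v-c['cy'])/c['fy']*z,z],-1)
    return (P-c['t'])@c['R']
E
python3 - <<'E'
from h import *
o=ctrl.get_obs(); print({k:np.round(v,3).tolist() for k,v in o.items()})
for n in('scene','top'):
    c=cam(n); cv2.imwrite(f'pics/{n}0.png',c['color'][:,:,::-1]); print(n,-c['R'].T@c['t'])
    np.savez(n+'0.npz',P=cloud(c),**c)
E
```

```text
{'time_s': 0.0, 'qpos': [1.099, 0.301, 1.522, -0.0, 1.321, -0.067], 'joint_vel': [0.0, -0.001, 0.002, -0.001, -0.001, 0.001], 'tau': [0.0, -53.181, -35.273, 0.071, 0.024, -0.0], 'ee_pos': [0.216, 0.505, 0.205], 'eef_rot': [3.082, 1.57, -2.035], 'force': [-0.246, 0.369, -0.272], 'moment': [-0.013, 0.013, -0.056], 'grip_width': 0.094}
scene [1.18967467 0.13944614 0.9984737 ]
top [ 0.40417292 -0.01219311  1.21293415]
```

View pics/scene0.png

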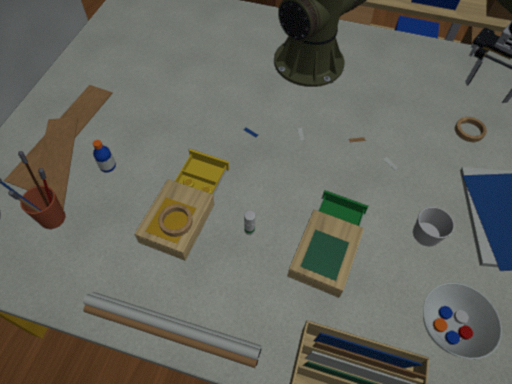

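View pics/top0.png

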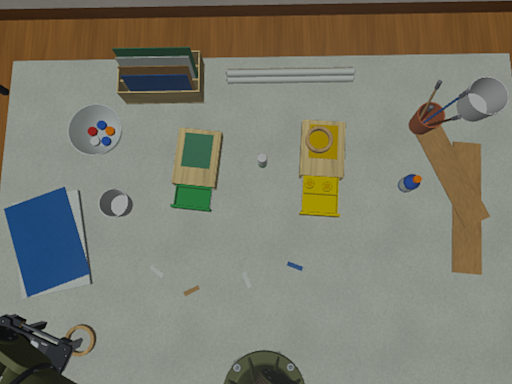

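The top view shows the green housing at about (198,158) with its lip at row 209. The yellow housing is at (322,150), its lip at row 214 and its tray standing out, with the tape at (319,140) and the glue stick at (262,160). Next I'll measure these.

```bash
cat > m.py <<'E'
from h import *
def measure(c,P,verbose=True):
    hsv=cv2.cvtColor(np.ascontiguousarray(c['color']),cv2.COLOR_RGB2HSV)
    H,S,V=[hsv[...,i].astype(int) for i in range(3)]
    out={}
    for n,lo,hi,ys in(('green',50,90,(.05,.35)),('yellow',22,33,(-.4,-.05))):
        y=P[...,1];z=P[...,2];x=P[...,0]
        reg=(y>ys[0])&(y<ys[1])&(x>.25)&(x<.85)
        roof=reg&(z>.047)&(z<.062)&(x>.45)
        roof=cv2.morphologyEx(roof.astype(np.uint8),cv2.MORPH_OPEN,np.ones((5,5)))
        k,l,st,_=cv2.connectedComponentsWithStats(roof); i=1+st[1:,4].argmax(); roof=(l==i)
        q=P[roof][:,:2]; r=cv2.minAreaRect((q*1000).astype(np.float32))
        b=cv2.boxPoints(r); 
        # yaw from long side
        e=[b[1]-b[0],b[2]-b[1]]; L=max(e,key=np.linalg.norm); L=L*np.sign(L[0]); yaw=np.arctan2(L[1],L[0])
        ex=np.array([np.cos(yaw),np.sin(yaw)]);ey=np.array([-ex[1],ex[0]])
        ctr=np.array(r[0])/1000
        col=reg&(H>=lo)&(H<=hi)&(S>120)&(V>40)
        d=(P[...,:2]-ctr); px=d@ex; py=d@ey
        lip=col&(px<-.1)&(z>.042)&(z<.053)
        print(n,'ctr',ctr.round(4),'size',np.round(r[1],1),'yawdeg',np.degrees(yaw).round(2),'N',roof.sum(),
         'lip n',lip.sum(),'px',np.percentile(px[lip],[0,10,50,90,100]).round(4) if lip.any() else None,'py',np.percentile(py[lip],[0,100]).round(4) if lip.any() else None)
        tr=col&(px<-.1); print('  tray px range',px[tr].min().round(4),'lip est',P[lip].mean(0).round(4) if lip.any() else None)
if __name__=='__main__':
    for n in('top','scene'):
        c=cam(n); measure(c,cloud(c))
E
python3 m.py
```

```text
green ctr [0.7103 0.2038] size [137.2 181. ] yawdeg -6.65 N 2398 lip n 94 px [-0.1639 -0.163  -0.1599 -0.1569 -0.156 ] py [-0.0619  0.0566]
  tray px range -0.1639 lip est [0.5509 0.2182 0.0468]
yellow ctr [ 0.7323 -0.193 ] size [136.3 181.4] yawdeg -4.74 N 1785 lip n 106 px [-0.2112 -0.2104 -0.2074 -0.2041 -0.203 ] py [-0.0605  0.0611]
  tray px range -0.2112 lip est [ 0.5258 -0.1749  0.0475]
green ctr [0.7121 0.2   ] size [135.4 181.5] yawdeg -6.81 N 3682 lip n 145 px [-0.1628 -0.1607 -0.1568 -0.155  -0.1533] py [-0.0588  0.0591]
  tray px range -0.1628 lip est [0.5559 0.2191 0.0471]
yellow ctr [ 0.7353 -0.1952] size [138.1 181.9] yawdeg -4.63 N 2411 lip n 135 px [-0.2116 -0.2087 -0.205  -0.2025 -0.1999] py [-0.0621  0.0604]
  tray px range -0.2116 lip est [ 0.5305 -0.1795  0.0477]
```

```bash
cat > g.py <<'E'
from h import *
from scipy.spatial.transform import Rotation as Ro
def st():
    o=ctrl.get_obs(); R=Ro.from_euler('xyz',o['eef_rot']).as_matrix(); return o,np.array(o['ee_pos']),R
def to(tgt,yaw=None):
    o,p,R=st(); d=R.T@(np.array(tgt)-p)*1000; print('t',round(o['time_s'],2),'p',p.round(4),'F',np.round(o['force'],2),'w',round(o['grip_width'],4),'q6',round(o['qpos'][5],3)); 
    print(' shift mm',d.round(1))
    if yaw is not None:
        za=R[:,2]; lat=np.array([-np.sin(yaw),np.cos(yaw),0])
        for s in(1,-1):
            l=s*lat; a=np.arctan2(np.cross(za,l)@R[:,0],za@l); print(' turn deg',np.degrees(a).round(2))
E
python3 -c "
from g import *
print(st()[2].round(3)); y=np.radians(-6.7); ex=np.array([np.cos(y),np.sin(y)]); l=np.array([.5535,.2187]); p=l+ex*.032; print(p)
to([*p,.15],y); to([*p,.026])"
```

```text
[[-0.    -0.919  0.394]
 [-0.001  0.394  0.919]
 [-1.     0.    -0.001]]
[0.58528146 0.21496654]
t 0.2 p [0.2165 0.5054 0.2051] F [-0.79  0.31  0.64] w 0.0936 q6 -0.067
 shift mm [  55.2 -453.3 -121.7]
 turn deg -16.5
 turn deg 163.5
t 0.2 p [0.2165 0.5054 0.2051] F [-0.79  0.31  0.64] w 0.0936 q6 -0.067
 shift mm [ 179.2 -453.3 -121.6]
```

Request:
servo_tool(
  motion=[0, -60, -15, -2, 0, -115, -30, -5, 0, -170, -45, -8, 0, -225, -60, -10, 0, -280, -75, -13, 0, -335, -90, -15, 0, -390, -105, -16.5, 0, -440, -118, -16.5, 30, -453, -121.7, -16.5, 55, -453.3, -121.7, -16.5, 55, -453.3, -121.7, -16.5, 55, -453.3, -121.7, -16.5],
  gripper=0,
  force=5,
)

```text
time_s: 1.7
ee_pos: [0.5856, 0.2155, 0.1516]
eef_rot: [-1.123, 1.57, 0.331]
force: [0.9, -0.2, 0.2]
grip_width: 0.0006
```

```bash
python3 -c "
from g import *
y=np.radians(-6.7); p=[.5853,.215]
to([*p,.026],y); print(st()[2].round(3))
for n in('top','scene'):
    c=cam(n); cv2.imwrite(f'pics/{n}1.png',cv2.resize(c['color'][130:260,130:290] if n=='top' else c['color'][130:310,250:430],None,fx=3,fy=3)[:,:,::-1])"
```

```text
t 1.7 p [0.5856 0.2155 0.1516] F [ 0.87 -0.19  0.17] w 0.0006 q6 -1.16
 shift mm [125.6   0.4  -0.6]
 turn deg 0.02
 turn deg -179.98
[[ 0.001 -0.993  0.116]
 [ 0.     0.116  0.993]
 [-1.    -0.001  0.001]]
```

View pics/scene1.png

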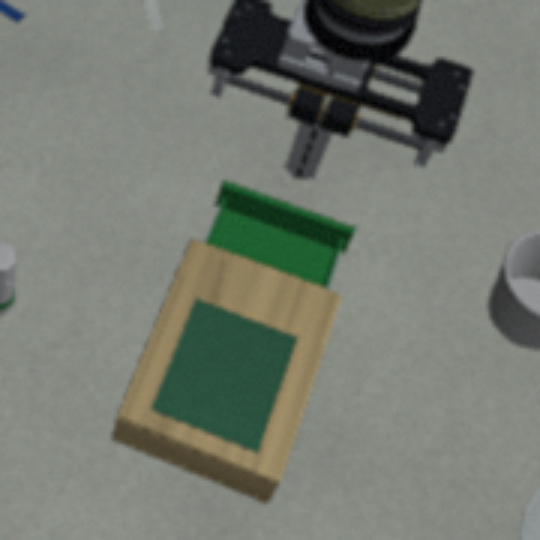

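View pics/top1.png

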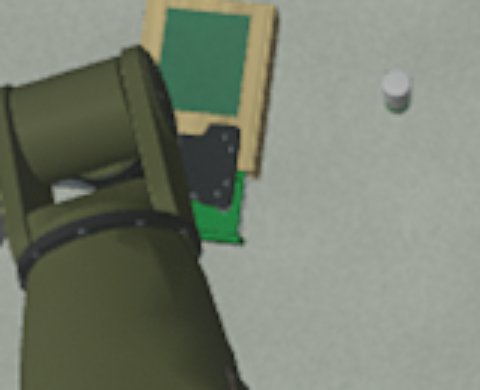

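The scene view shows the shut fingertips at about (300,175) in the crop, above the green well and between lip and roof, with yaw aligned. I'll go down in steps.

Request:
servo_tool(
  motion=[25, 0, 0, 0, 50, 0, 0, 0, 75, 0, 0, 0, 85, 0, 0, 0, 85, 0, 0, 0, 85, 0, 0, 0],
)

```text
time_s: 2.55
ee_pos: [0.5859, 0.2154, 0.0668]
eef_rot: [-1.15, 1.569, 0.304]
force: [0.8, 0.4, 1.0]
grip_width: 0.0003
```

```bash
python3 -c "
from g import *
to([.5853,.215,.026])
for n in('scene',):
    c=cam(n); cv2.imwrite(f'pics/{n}2.png',cv2.resize(c['color'][160:260,280:400],None,fx=6,fy=6)[:,:,::-1])"
```

```text
t 2.55 p [0.5859 0.2154 0.0668] F [0.8  0.44 0.98] w 0.0003 q6 -1.16
 shift mm [40.8  0.6 -0.5]
```

View pics/scene2.png

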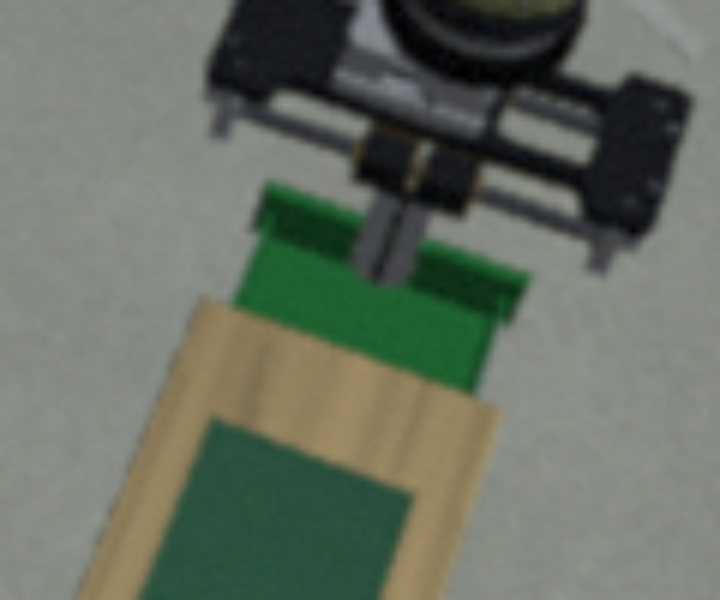

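The tip, at about (385,280) in the crop, sits over the well and roughly centred on the lip. I'll go down, then ease back toward the lip.

Request:
servo_tool(
  motion=[15, 0, 0, 0, 30, 0, 0, 0, 40, 0, 0, 0, 40, 4, 0, 0, 40, 8, 0, 0, 40, 12, 0, 0, 40, 16, 0, 0, 40, 20, 0, 0, 40, 24, 0, 0, 40, 28, 0, 0, 40, 32, 0, 0],
)

```text
time_s: 3.98
ee_pos: [0.5535, 0.219, 0.0256]
eef_rot: [-1.163, 1.57, 0.291]
force: [2.5, 0.3, 1.7]
grip_width: 0.0005
```

Request:
servo_tool(
  motion=[0, 5, 0, 0, 0, 10, 0, 0, 0, 15, 0, 0, 0, 20, 0, 0, 0, 25, 0, 0, 0, 30, 0, 0, 0, 35, 0, 0, 0, 40, 0, 0, 0, 40, 0, 0],
)

```text
time_s: 5.1
ee_pos: [0.5131, 0.2235, 0.0252]
eef_rot: [1.995, 1.57, -2.834]
force: [0.4, 0.1, -0.2]
grip_width: 0.0005
```

```bash
python3 -c "
from g import *
to([.5,.215,.026])
for n in('scene',):
    c=cam(n); P=cloud(c); import m; m.measure(c,P);cv2.imwrite(f'pics/{n}3.png',cv2.resize(c['color'][140:300,280:400],None,fx=3.5,fy=3.5)[:,:,::-1])"
```

```text
t 5.1 p [0.5131 0.2235 0.0252] F [ 0.39  0.12 -0.23] w 0.0005 q6 -1.109
 shift mm [ -0.8  12.1 -10. ]
green ctr [0.7121 0.2001] size [135.5 182.4] yawdeg -6.74 N 3690 lip n 104 px [-0.217  -0.2134 -0.2099 -0.2076 -0.2063] py [-0.0589  0.0591]
  tray px range -0.217 lip est [0.5035 0.2267 0.0472]
yellow ctr [ 0.7349 -0.1957] size [136.8 181.8] yawdeg -4.19 N 2374 lip n 132 px [-0.2107 -0.2083 -0.2047 -0.202  -0.1987] py [-0.0581  0.0627]
  tray px range -0.2107 lip est [ 0.5308 -0.1781  0.0476]
```

View pics/scene3.png

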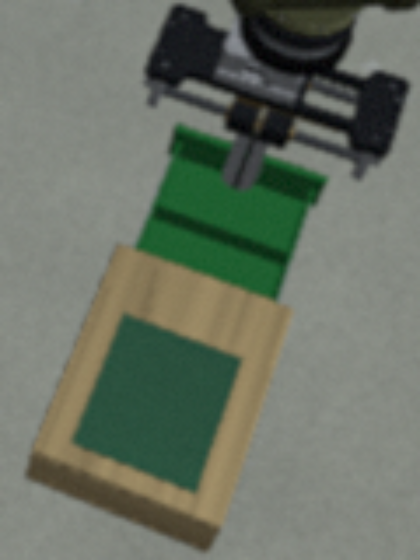

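The green tray is about 56 mm out and following, with the cross wall now visible at rows 210-255. About 54 mm remain: 40 mm at this speed, then small steps to the stop.

Request:
servo_tool(
  motion=[0, 5, 0, 0, 0, 10, 0, 0, 0, 15, 0, 0, 0, 20, 0, 0, 0, 25, 0, 0, 0, 30, 0, 0, 0, 35, 0, 0, 0, 40, 0, 0, 0, 42, 0, 0, 0, 44, 0, 0, 0, 46, 0, 0],
)

```text
time_s: 6.52
ee_pos: [0.4681, 0.2289, 0.0255]
eef_rot: [-0.886, 1.571, 0.568]
force: [1.3, -0.2, -1.3]
grip_width: 0.0003
```

```bash
python3 -c "
from g import *
to([.5,.215,.026])
import m
c=cam('scene'); m.measure(c,cloud(c))"
```

```text
t 6.53 p [0.4681 0.2289 0.0255] F [ 1.26 -0.18 -1.32] w 0.0003 q6 -1.069
 shift mm [ -0.5 -33.3 -10.1]
green ctr [0.712  0.2001] size [135.6 182. ] yawdeg -6.69 N 3656 lip n 100 px [-0.262  -0.2583 -0.2547 -0.2523 -0.2508] py [-0.0587  0.0588]
  tray px range -0.262 lip est [0.4589 0.2309 0.0473]
yellow ctr [ 0.7346 -0.1957] size [138.  183.3] yawdeg -4.84 N 2362 lip n 131 px [-0.2099 -0.2078 -0.2041 -0.2021 -0.2002] py [-0.0611  0.0614]
  tray px range -0.2099 lip est [ 0.5309 -0.1764  0.0476]
```

About 100.5 mm out. I'll creep to the stop, watching the force.

Request:
servo_tool(
  motion=[0, 1, 0, 0, 0, 2, 0, 0, 0, 3, 0, 0, 0, 4, 0, 0, 0, 5, 0, 0, 0, 6, 0, 0],
)

```text
time_s: 7.32
ee_pos: [0.4622, 0.2296, 0.0255]
eef_rot: [-0.984, 1.571, 0.47]
force: [1.9, 0.0, -0.8]
grip_width: 0.0005
```

Request:
servo_tool(
  motion=[0, 1, 0, 0, 0, 2, 0, 0, 0, 2.5, 0, 0],
)

```text
time_s: 7.7
ee_pos: [0.4617, 0.2297, 0.0257]
eef_rot: [-1.358, 1.566, 0.096]
force: [19.6, -3.0, -11.6]
grip_width: 0.0006
```

At the stop: the force rose to about 20 N while the tip stayed put. I'll back off and lift.

Request:
servo_tool(
  motion=[0, -4, 0, 0, 0, -10, 0, 0, 0, -16, 0, 0, -20, -16, 0, 0, -60, -16, 0, 0, -110, -16, 0, 0, -130, -16, 0, 0, -130, -16, 0, 0],
)

```text
time_s: 8.7
ee_pos: [0.4762, 0.2282, 0.1566]
eef_rot: [-1.058, 1.568, 0.396]
force: [1.0, -0.8, -1.0]
grip_width: 0.0006
```

```bash
python3 -c "
from g import *
import m
c=cam('scene'); m.measure(c,cloud(c))
y=np.radians(-4.6); ex=np.array([np.cos(y),np.sin(y)]); l=np.array([.5285,-.1775]); p=l-ex*.045; print(p)
to([*p,.155],y); to([*p,.03])"
```

```text
green ctr [0.7121 0.2001] size [135.5 182.5] yawdeg -6.77 N 3678 lip n 124 px [-0.2684 -0.2645 -0.2616 -0.2593 -0.2577] py [-0.0585  0.0594]
  tray px range -0.2684 lip est [0.4521 0.2314 0.047 ]
yellow ctr [ 0.7348 -0.1961] size [138.4 181. ] yawdeg -4.36 N 2405 lip n 133 px [-0.2105 -0.2083 -0.2045 -0.2019 -0.2003] py [-0.0593  0.0626]
  tray px range -0.2105 lip est [ 0.5307 -0.1791  0.0475]
[ 0.48364495 -0.17389105]
t 8.75 p [0.4756 0.228  0.1551] F [-0.69 -0.32 -0.1 ] w 0.0006 q6 -1.076
 shift mm [ 1.000e-01 -5.480e+01 -3.982e+02]
 turn deg -2.09
 turn deg 177.91
t 8.75 p [0.4756 0.228  0.1551] F [-0.69 -0.32 -0.1 ] w 0.0006 q6 -1.076
 shift mm [ 125.1  -54.8 -398.2]
```

Request:
servo_tool(
  motion=[0, -7, -50, 0, 0, -14, -100, 0, 0, -21, -150, -1, 0, -28, -200, -1, 0, -35, -250, -2, 0, -42, -300, -2, 0, -49, -350, -2, 0, -54.8, -398, -2.1, 0, -54.8, -398, -2.1, 40, -54.8, -398, -2.1, 80, -54.8, -398, -2.1, 115, -54.8, -398, -2.1, 127, -54.8, -398, -2.1, 127, -54.8, -398, -2.1],
)

```text
time_s: 10.5
ee_pos: [0.4834, -0.1731, 0.0281]
eef_rot: [1.197, 1.569, 2.688]
force: [-0.0, 0.1, 0.3]
grip_width: 0.0006
```

```bash
python3 -c "
from g import *
to([.5285,-.1775,.026],np.radians(-4.6))
c=cam('scene'); cv2.imwrite('pics/s4.png',cv2.resize(c['color'][120:270,120:380],None,fx=3,fy=3)[:,:,::-1])"
```

```text
t 10.5 p [ 0.4834 -0.1731  0.0281] F [-0.03  0.15  0.32] w 0.0006 q6 -1.906
 shift mm [  2.  -45.3  -0.8]
 turn deg 0.03
 turn deg -179.97
```

View pics/s4.png

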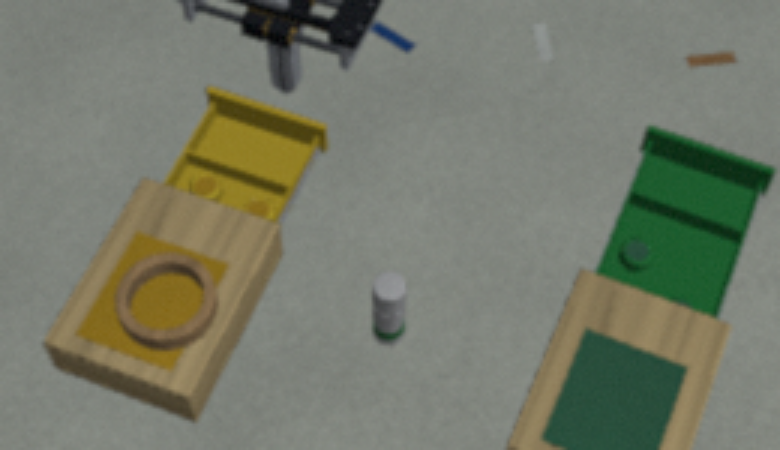

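The shut fingers at about (285,85) stand just in front of the yellow lip, which runs (210,95)-(325,135). The green tray is out and one of its caps is visible. Pushing now.

Request:
servo_tool(
  motion=[2, -7, 0, 0, 2, -14, 0, 0, 2, -20, 0, 0, 2, -25, 0, 0, 2, -29, 0, 0, 2, -32, 0, 0, 2, -35, 0, 0, 2, -38, 0, 0, 2, -42, 0, 0, 2, -46, 0, 0, 2, -50, 0, 0, 2, -54, 0, 0, 2, -58, 0, 0, 2, -62, 0, 0, 2, -66, 0, 0, 2, -68, 0, 0],
)

```text
time_s: 12.55
ee_pos: [0.5517, -0.1791, 0.0264]
eef_rot: [-0.874, 1.571, 0.617]
force: [-2.1, 1.9, -0.2]
grip_width: 0.0005
```

```bash
python3 -c "
from g import *
to([.5285,-.1775,.026],np.radians(-4.6))
import m
c=cam('scene'); m.measure(c,cloud(c)); cv2.imwrite('pics/s5.png',cv2.resize(c['color'][120:270,120:380],None,fx=3,fy=3)[:,:,::-1])"
```

```text
t 12.55 p [ 0.5517 -0.1791  0.0264] F [-2.08  1.89 -0.16] w 0.0005 q6 -1.868
 shift mm [ 0.4 23.2 -0.3]
 turn deg 0.01
 turn deg -179.99
green ctr [0.7115 0.2001] size [135.4 182.3] yawdeg -6.75 N 3712 lip n 131 px [-0.2668 -0.2641 -0.261  -0.2586 -0.2566] py [-0.0582  0.0596]
  tray px range -0.2668 lip est [0.4522 0.2316 0.047 ]
yellow ctr [ 0.735  -0.1953] size [137.2 181.5] yawdeg -4.16 N 2387 lip n 133 px [-0.1744 -0.1715 -0.1673 -0.1646 -0.1629] py [-0.06    0.0623]
  tray px range -0.2002 lip est [ 0.5678 -0.1806  0.0476]
```

View pics/s5.png

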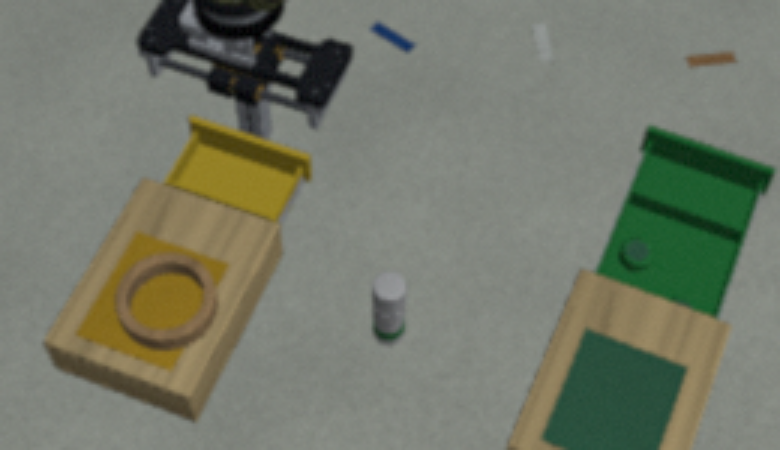

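The yellow tray is moving in, with about 11-13 mm left.

Request:
servo_tool(
  motion=[0, -2, 0, 0, 0, -4, 0, 0, 0, -6, 0, 0, 0, -7, 0, 0, 0, -8, 0, 0, 0, -9, 0, 0],
)

```text
time_s: 13.35
ee_pos: [0.5604, -0.1798, 0.0265]
eef_rot: [-0.369, 1.571, 1.122]
force: [-1.4, 1.4, 0.0]
grip_width: 0.0004
```

Request:
servo_tool(
  motion=[0, -1, 0, 0, 0, -2, 0, 0, 0, -2.5, 0, 0],
)

```text
time_s: 13.72
ee_pos: [0.5629, -0.18, 0.0264]
eef_rot: [2.158, 1.571, -2.635]
force: [-1.5, 1.0, 0.2]
grip_width: 0.0007
```

Request:
servo_tool(
  motion=[0, -1, 0, 0, 0, -1.5, 0, 0, 0, -2, 0, 0],
)

```text
time_s: 14.1
ee_pos: [0.5649, -0.1801, 0.0265]
eef_rot: [0.293, 1.571, 1.783]
force: [-1.7, 1.6, 0.1]
grip_width: 0.0004
```

Request:
servo_tool(
  motion=[0, -1, 0, 0, 0, -1.5, 0, 0, 0, -2, 0, 0],
)

```text
time_s: 14.48
ee_pos: [0.5668, -0.1803, 0.0264]
eef_rot: [1.25, 1.571, 2.74]
force: [-5.7, 1.1, 2.5]
grip_width: 0.0003
```

Force is rising, so the stop is close. One more millimetre to confirm.

Request:
servo_tool(
  motion=[0, -0.5, 0, 0, 0, -1, 0, 0],
)

```text
time_s: 14.72
ee_pos: [0.5668, -0.1803, 0.0264]
eef_rot: [1.456, 1.568, 2.947]
force: [-14.6, 3.3, 7.6]
grip_width: 0.0005
```

At the home stop (about 15 N, no further motion). I'll back off, lift and check.

Request:
servo_tool(
  motion=[0, 5, 0, 0, 0, 15, 0, 0, 0, 30, 0, 0, -40, 40, 0, 0, -90, 40, 0, 0, -140, 40, 0, 0, -140, 70, 20, 0, -140, 110, 50, 0, -140, 140, 90, 0, -140, 140, 120, 0, -140, 140, 120, 0, -140, 140, 120, 0],
)

```text
time_s: 16.23
ee_pos: [0.4379, -0.05, 0.1665]
eef_rot: [-2.011, 1.57, -0.521]
force: [-0.1, 0.1, 0.5]
grip_width: 0.0004
```

```bash
python3 -c "
from g import *
import m
for n in('top','scene'):
    c=cam(n); m.measure(c,cloud(c)); cv2.imwrite(f'pics/{n}6.png',c['color'][:,:,::-1])
to([.5,-.1,.2])"
```

```text
green ctr [0.7096 0.2033] size [137.5 180.2] yawdeg -7.09 N 2384 lip n 65 px [-0.2651 -0.2645 -0.2624 -0.2604 -0.2596] py [-0.0611  0.0557]
  tray px range -0.2651 lip est [0.4487 0.2312 0.0468]
yellow ctr [ 0.7322 -0.1929] size [136.2 179.9] yawdeg -4.41 N 1755 lip n 104 px [-0.1583 -0.1576 -0.1546 -0.151  -0.1498] py [-0.0608  0.0615]
  tray px range -0.1583 lip est [ 0.5784 -0.1807  0.0469]
green ctr [0.7119 0.2   ] size [135.7 182.6] yawdeg -6.59 N 3684 lip n 132 px [-0.267  -0.2647 -0.2613 -0.2586 -0.2571] py [-0.0578  0.0601]
  tray px range -0.267 lip est [0.4526 0.2344 0.0468]
yellow ctr [ 0.7352 -0.1958] size [137.6 181.8] yawdeg -4.59 N 2389 lip n 136 px [-0.1582 -0.1558 -0.1517 -0.1494 -0.1467] py [-0.0593  0.0619]
  tray px range -0.2898 lip est [ 0.5836 -0.1821  0.0479]
t 16.32 p [ 0.4379 -0.0503  0.1663] F [ 0.57 -0.08 -0.69] w 0.0006 q6 -1.687
 shift mm [-33.7 -65.9 -44.5]
```

View pics/top6.png

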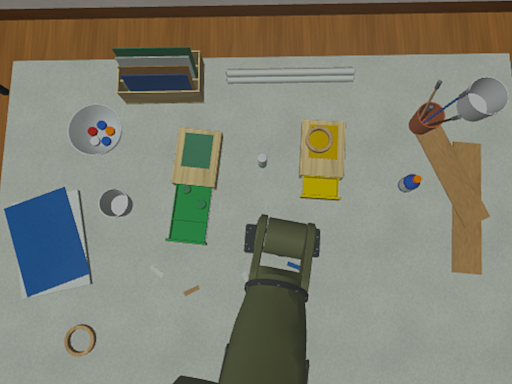

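View pics/scene6.png

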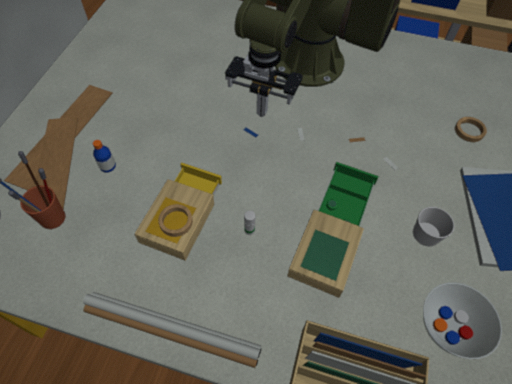

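The green tray is out, with its lip at row 240 and both caps at about (187,188) and (203,205) in the top view. The yellow tray is home with its lip at row 197. Everything else is unmoved and the arm is clear, so I'm handing in.

```bash
python3 -c "
from station import ctrl
print(ctrl.hand_in())"
```

```text
the job is handed in; nothing more can be done
None
```

I drew the green tray out to its stop and pushed the yellow tray fully home, using the shut fingertips. I handed the job in at about 16.3 s; the hand-in gives no verdict.

- **Green tray:** I hooked the fingers behind its lip and pulled until the force rose and the tray stopped, about 20 N along the pull (23 N in all). My last check put the lip 261–262 mm in front of the housing's centre, which is about 107–108 mm out of 110. Both green caps are visible behind the cross wall.
- **Yellow tray:** I pushed on the front of its lip until it stopped, about 15 N along the push (17 N in all). The lip measured 152–155 mm from the centre, against 154 mm for fully home. Its caps are under the roof now, so I could not see them. They were behind the cross wall when last seen, and the push was slow.
- **Everything else:** In the last pictures, the tape roll, glue stick, tub and bottle look as they did at the start; I compared these by eye and did not measure them. The arm is clear of everything.

The two cameras disagreed by about 3–5 mm on absolute positions. I relied on positions relative to each housing and on the contact forces. No check failed.

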